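Stir the seed pods, then bring the open jar round and hold the carousel

ROBOT

A 7-joint arm with a two-finger parallel gripper is mounted at the origin on the work surface. World frame = base frame: x ahead of the robot, y to its left, z up, the work surface at z = 0. Lengths are in mm, angles in rad, forces in N, time in s.
With the tool pointing down it reaches from about 400 to 850 mm from the base axis. Payload 4.5 kg.
Tool frame: the origin (TCP) lies between the finger pads; the fingertips stand robot.nose_length ahead of it and the grasp point (between the pads) lies 2 mm behind it (robot.nose_length is the distance from the TCP to the fingertips, in mm); z points along the fingers, y is the line along which they close (so a half turn about z gives the same grasp; the last joint's range is limited). The gripper opens to 85 mm and grips with 20 to 120 N. Pads are 22 mm wide; open, the fingers measure 114 mm over their backs; the gripper's body (76 mm by 85 mm) begins 54 mm behind the grasp point. The pads swing forward as they close: fully open they stand 13 mm farther back than shut.
Start: joints at [1.379, 0.689, -0.195, 1.565, 0.157, 0.902, -0.215], TCP at [139.956, -609.151, 248.317] pointing down, gripper open.
Joint ranges: [-3.01, 3.01], [-0.46, 2.08], [-1.47, 1.51], [0.13, 2.56], [-1, 4.14], [0.04, 2.09], [-2.66, 2.66]. Speed limits (rad/s): [2.57, 2.57, 3.14, 3.14, 3.14, 3.14, 3.14].

INTERFACE

Orientations are given as a unit quaternion [w, x, y, z].
In Python, from bench import robot gives the robot as it stands. The module is installed in compiled form; this text tells all that it offers.
- The arm moves only by the shell command python3 -m pendant 'ROWS' [FORCE]. ROWS is JSON, a list of rows, each a list of 5 numbers: the shift along the tool's x, y, z in m, then the turn about the tool's z in rad, then the finger opening in m, from 0 to 0.0854. A call has exactly 8 rows; each row is the pose to reach, as a shift and turn from the pose commanded when the call began, along the tool's axes at that moment; what a row does not reach only later rows make up. A row lasts 1/12 s, in which the tool goes at most 41.7 mm and 7.16 degrees, less where a joint would pass 70% of its speed; a pose out of reach is approached as far as the arm can. A call with a gripper value outside its range is refused whole. The fingers move at their own pace and stop on an object; FORCE is the grip in N (left out, the last holds). Time passes only in rows, so rows that repeat a pose let the fingers close, or fill a call up. It gives the time, the measured TCP pose, the force, the opening and the grip force at its end, in the units of the state.
- robot.observe(): the state, without advancing time (a new reading comes with each control period).
- robot.camera(name): name is "scene" or "side" or "wrist"; returns the picture (384x512x3 uint8, red, green, blue); there is no depth.
- robot.calibration(name): a dict with "mtx" (3x3 intrinsics, pixels), "distortion" ([k1, k2, p1, p2, k3] as OpenCV has them; the pictures are not rectified), "rvec" (rotation vector, rad) and "tvec" (3), from world to camera coordinates, as OpenCV has them. Camera axes: x right, y down, z forward; pixel columns grow to the right and rows downward; lengths in mm; the calibration is good to about 2 mm. A picture is of the moment at which its call begins: read the wrist's pose just before it. calibration takes no time and is no camera call; for the wrist camera it gives the pose at the moment of the call.
- robot.job_done(): hands the job in; it is judged then, once.
The state is a dict: "clock": time; "joint_pos": joint angles; "qd": joint speeds; "tau": joint torques, N m; "tcp_pos": TCP position; "orientation": TCP orientation; "force": force on the tool from outside, world axes, zero at the start; "wrist_torque": the same for the moment, N m; "opening": opening from 0.0 (shut) to 1.0 (fully open); "grasp_force": force on a finger pad.
Only numpy, scipy, OpenCV 4.12 (cv2) and the standard library are available. Lean on these libraries where they do the work, as an engineer would, in place of code of your own. Each camera call takes 0.05 s, during which the arm holds its last target. There are 200 camera calls.

TASK

Get the seed pods ready for filling: take the wooden rod from its holder, stir the pods in the white bowl with it for a few full wide rounds (three will do) near the bowl's floor without spilling any, and stand the rod back in its holder. Then turn the jar carousel until the one open jar, the jar without a lid, stands squarely at the front, over the metal pointer of the carousel's foot, and finish while holding it still there: keep the fingers gripping the carousel by a knob of its handle bar and do not let go. Leave everything else on the table where it is.

Things in the scene. Friction and masses are not known exactly. Their poses are not given: they have to be found in the camera images.
- rod: wooden stirring rod, a plain round stick 12 mm in diameter and 230 mm long, about 30 g, standing loosely in the holder (it may lean up to 0.1 rad); origin at the centre of its lower end, z axis along the rod to its upper end
- holder: wooden block 60 x 60 x 70 mm, fixed to the table, with one round hole 18 mm in diameter and 60 mm deep in the middle of its top (mouth chamfered by 3 mm, hole floor 10 mm above the table); origin at the centre of its underside; the rod at home stands on the hole's floor
- bowl: white round bowl fixed to the table, 60 mm tall, 132 mm across at the rim and 116 mm at the foot, walls 4 mm, inner floor 6 mm above the table; origin at the centre of its underside
- pod0_center (a point): centre of a round dark seed pod, a ball 24 mm in diameter, 12 g, one of five lying loose on the bowl's floor; they start spread in a ring of about 30 mm radius with the middle of the bowl free
- pod1_center (a point): centre of a round dark seed pod, a ball 24 mm in diameter, 12 g, one of five lying loose on the bowl's floor; they start spread in a ring of about 30 mm radius with the middle of the bowl free
- pod2_center (a point): centre of a round dark seed pod, a ball 24 mm in diameter, 12 g, one of five lying loose on the bowl's floor; they start spread in a ring of about 30 mm radius with the middle of the bowl free
- pod3_center (a point): centre of a round dark seed pod, a ball 24 mm in diameter, 12 g, one of five lying loose on the bowl's floor; they start spread in a ring of about 30 mm radius with the middle of the bowl free
- pod4_center (a point): centre of a round dark seed pod, a ball 24 mm in diameter, 12 g, one of five lying loose on the bowl's floor; they start spread in a ring of about 30 mm radius with the middle of the bowl free
- carousel_foot: fixed round metal foot of the carousel, 210 mm across, mostly hidden under the turning top; a tongue 34 mm wide with a pointed end sticks out from under the top and is the pointer that marks the front; origin on the turning axis at table height; the pointer lies along its -x axis
- pointer (a point): end of that pointer, 177 mm from the turning axis, 12 mm above the table
- carousel: turning top: disc 250 mm across, upper face 34 mm above the table, with four equal white jars 68 mm across fixed a quarter turn apart, three with cork lids (145 mm high), one open; above them a handle bar 190 x 22 mm, upper face at 171 mm, with a knob near each end; origin on the axis at table height, z up, open jar along its -x; turns endlessly, friction 0.08 N m, stays where left
- open_jar (a point): centre of the mouth of the open jar, 84 mm from the turning axis, 119 mm above the table
- knob_a (a point): centre of the top of one handle knob: upright cylinder 22 mm in diameter that stands 45 mm above the handle bar, 82 mm from the turning axis, top 216 mm above the table; seen from above it lies 135 degrees clockwise of the open jar about the axis
- knob_b (a point): the same for the other knob, opposite the first; it lies 45 degrees counterclockwise of the open jar seen from above
- cup: white open cup, 68 mm across, 75 mm tall; loose, not to be disturbed; origin at the centre of its underside
- jam_jar: glass jar with steel lid, 60 mm across, 70 mm tall; loose, not to be disturbed; origin at the centre of its underside
- tape: cardboard ring 90 mm across, 24 mm high, lying flat; loose, not to be disturbed; origin at the centre of its underside
- brush: brush 200 mm long, lying; loose, not to be disturbed; origin at the centre of its underside
- spatula: spatula 240 mm long, lying; loose, not to be disturbed; origin at the centre of its underside
- bottle: amber bottle, 60 mm across, 150 mm tall; loose, not to be disturbed; origin at the centre of its underside
- block: wooden block 90 x 60 x 25 mm; loose, not to be disturbed; origin at the centre of its underside
Things that resemble listed ones, but are neither listed nor needed, are in the scene too. Leave any yellow look-alike of the bowl alone. Several things have the shape of the holder; the one meant has the colours described above.

How it is judged:
By the outcome, as a careful person would: the job done as asked, in the order asked, and still so for the second after the job is handed in, while the arm keeps its last pose, push and grip.
It also fails if it takes over 72 s, if anything falls off the work surface, if the arm or the gripper's body presses on something with over 40 N, if the wrist force passes 120 N, or if a joint passes its speed limit or range.

## Working session

There is one attempt and no reset: what is moved stays moved. The work goes in short steps, Python scripts to look and compute and a shell command to move; the robot and the scene stay as the last step left them, time stands still between calls to the robot, and variables do not carry over. Pictures are saved under pics/ and viewed, at most 10 in all, crops included, and the job is handed in when it is done.

```bash
mkdir -p pics; python3 - <<'E'
from bench import robot
import cv2,numpy as np
print(robot.observe()); print(robot.nose_length)
a=robot.camera("scene");b=robot.camera("side")
cv2.imwrite("pics/scene0.png",cv2.resize(a[:,:,::-1],(800,600),interpolation=cv2.INTER_CUBIC))
cv2.imwrite("pics/side0.png",cv2.resize(b[:,:,::-1],(800,600),interpolation=cv2.INTER_CUBIC))
for n in("scene","side","wrist"):
  c=robot.calibration(n);R=cv2.Rodrigues(np.array(c["rvec"]))[0];print(n,c["mtx"],c["distortion"],-R.T@np.ravel(c["tvec"]),R[2])
E
```

```text
{'clock': 0.0, 'joint_pos': array([ 1.37882461,  0.68998115, -0.19447991,  1.56637359,  0.15727539,
        0.90249014, -0.21510664]), 'qd': array([ 1.00575392e-03, -2.27416576e-04, -2.51559130e-05,  1.81880362e-03,
       -8.85088416e-04,  1.49011682e-03,  6.79005505e-04]), 'tau': array([-5.94732046e-04, -5.39612496e+01, -1.26656983e+00, -1.58541638e+01,
        9.14851465e-03,  9.46464686e-03, -1.02105929e-05]), 'tcp_pos': array([ 139.71034675, -608.53762828,  247.47704286]), 'orientation': array([-9.16392298e-04,  9.93632480e-01,  1.12665992e-01, -1.73553820e-04]), 'force': array([ 0.59096689,  0.01731001, -0.29547264]), 'wrist_torque': array([ 0.0378445 , -0.00254905, -0.01525933]), 'grasp_force': 0.0, 'opening': 1.000163934324389}
17.0
scene [[485.23821301   0.         269.03947079]
 [  0.         485.23821301 192.90921052]
 [  0.           0.           1.        ]] [0.07007935 0.         0.         0.         0.        ] [1394.92878309 -565.8189283   927.05779375] [-0.68770845  0.41515365 -0.59557076]
side [[417.15256107   0.         265.07413275]
 [  0.         417.15256107 195.38394182]
 [  0.           0.           1.        ]] [-0.14400188  0.          0.          0.          0.        ] [127.72698846 792.30387995 771.60023364] [ 0.3414766  -0.74179652 -0.57717559]
wrist [[325.66045366   0.         256.31154533]
 [  0.         325.66045366 191.46137769]
 [  0.           0.           1.        ]] [0.01553273 0.         0.         0.         0.        ] [ 209.13543317 -593.06173428  374.18927651] [-0.27151441 -0.05925238 -0.9606087 ]
```

View pics/scene0.png

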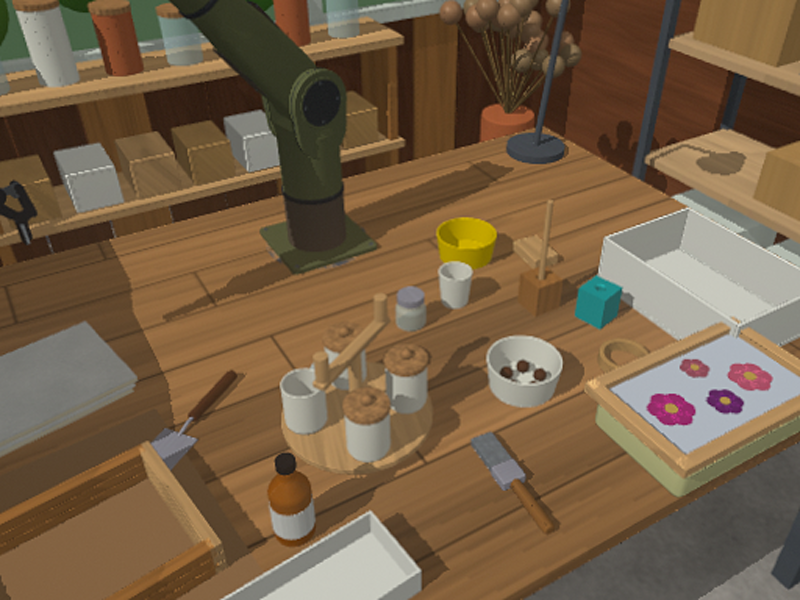

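View pics/side0.png

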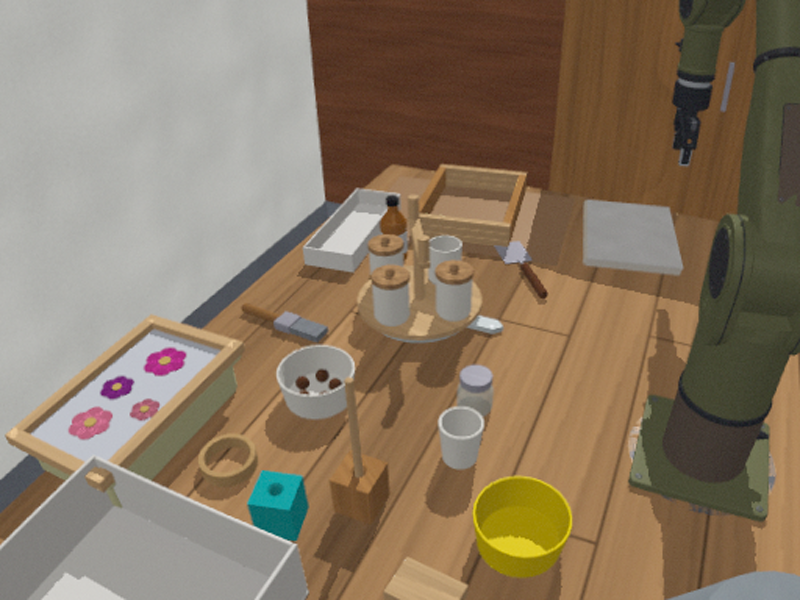

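The scene view shows the rod (top at 548,202) in the brown holder (541,278), the white bowl (524,360), the carousel knobs (380,297) and (320,356), and the open jar (304,380). The side view shows the same things at (349,380), (359,471), (317,374), (423,237), (413,198) and (445,245), and the pointer tip at (500,326).

```bash
cat > h.py <<'E'
import cv2,numpy as np
from bench import robot
def ray(n,p,c=None):
    c=c or robot.calibration(n);R=cv2.Rodrigues(np.array(c["rvec"],float))[0]
    u=cv2.undistortPoints(np.array([[p]],float),np.array(c["mtx"]),np.array(c["distortion"],float))[0,0]
    d=R.T@np.array([u[0],u[1],1]);return -R.T@np.ravel(c["tvec"]),d/np.linalg.norm(d)
def tri(rays):
    A=sum(np.eye(3)-np.outer(d,d) for o,d in rays);b=sum((np.eye(3)-np.outer(d,d))@o for o,d in rays)
    x=np.linalg.solve(A,b);return x,max(np.linalg.norm(np.cross(x-o,d)) for o,d in rays)
def atz(r,z): o,d=r;return o+d*(z-o[2])/d[2]
def totool(v):
    q=robot.observe()["orientation"];from scipy.spatial.transform import Rotation as T
    return T.from_quat([q[1],q[2],q[3],q[0]]).as_matrix().T@np.array(v)
E
python3 - <<'E'
from h import *
S=1.5625
P={'rodtop':((548,202),(349,380)),'mouth':((541,278),(359,471)),'bowlrim':((524,360),(317,374)),'knob1':((380,297),(423,237)),'knob2':((320,356),(413,198)),'jar':((304,380),(445,245)),
'cup':((456,270),(462,422)),'jam':((411,294),(476,377))}
for k,(a,b) in P.items(): print(k,*[np.round(v,1) for v in tri([ray("scene",np.array(a)/S),ray("side",np.array(b)/S)])])
print('pointer',atz(ray("side",(501/S,326/S)),12))
print('tape',atz(ray("side",(228/S,455/S)),24),'bottle',atz(ray("scene",(286/S,460/S)),150))
E
```

```text
rodtop [453.8 279.2 235.8] 1.0
mouth [455.  280.6  65.4] 1.0
bowlrim [624.3 111.7  51.1] 0.4
knob1 [ 527.4 -117.9  213.8] 0.7
knob2 [ 608.2 -259.1  211.4] 0.6
jar [ 543.  -264.5  116.5] 0.1
cup [354.1 144.1  73.8] 1.5
jam [370.6  31.4  65.9] 0.0
pointer [ 394.07870141 -184.42448719   12.        ]
tape [672.96870172 303.91481501  24.        ] bottle [ 710.45830679 -361.63806698  150.        ]
```

```bash
python3 -m pendant '[[0.304,-0.115,-0.08,0,0.0854],[0.304,-0.115,-0.08,0,0.0854],[0.304,-0.115,-0.08,0,0.0854],[0.304,-0.115,-0.08,0,0.0854],[0.304,-0.115,-0.08,0,0.0854],[0.304,-0.115,-0.08,0,0.0854],[0.304,-0.115,-0.08,0,0.0854],[0.304,-0.115,-0.08,0,0.0854]]' 50
python3 -m pendant '[[0.226,-0.225,0,0,0.0854],[0.226,-0.225,0,0,0.0854],[0.226,-0.225,0,0,0.0854],[0.226,-0.225,0,0,0.0854],[0.226,-0.225,0,0,0.0854],[0.226,-0.225,0,0,0.0854],[0.226,-0.225,0,0,0.0854],[0.226,-0.225,0,0,0.0854]]'
python3 -m pendant '[[0.063,-0.273,0,0,0.0854],[0.063,-0.273,0,0,0.0854],[0.063,-0.273,0,0,0.0854],[0.063,-0.273,0,0,0.0854],[0.063,-0.273,0,0,0.0854],[0.063,-0.273,0,0,0.0854],[0.063,-0.273,0,0,0.0854],[0.063,-0.273,0,0,0.0854]]'
python3 - <<'E'
from h import *
s=robot.observe();print(s['tcp_pos'],s['orientation'],s['joint_pos'],s['clock'])
c=robot.calibration("wrist");a=robot.camera("wrist");np.save("w1.npy",dict(c),allow_pickle=True)
cv2.imwrite("pics/w1.png",a[:,:,::-1])
E
```

```text
clock: 0.77
tcp_pos: [410.5, -428.2, 328.2]
orientation: [-0.0, 0.994, 0.113, -0.0]
force: [1.1, -0.3, -0.4]
opening: 1.0
grasp_force: 0.0
clock: 1.43
tcp_pos: [581.1, -154.4, 327.6]
orientation: [-0.001, 0.993, 0.115, 0.0]
force: [0.6, 0.4, -0.3]
opening: 1.001
grasp_force: 0.0
clock: 2.1
tcp_pos: [577.9, 130.7, 327.7]
orientation: [-0.004, 0.993, 0.119, -0.0]
force: [0.4, 1.0, 0.1]
opening: 1.001
grasp_force: 0.0
[577.88022738 130.67901905 327.65386556] [-3.57172659e-03  9.92883400e-01  1.19036824e-01 -1.78299486e-04] [-0.1782356   0.56064306 -0.20261343  1.56208971  0.11692483  1.02985823
 -1.74292741] 2.1
```

View pics/w1.png

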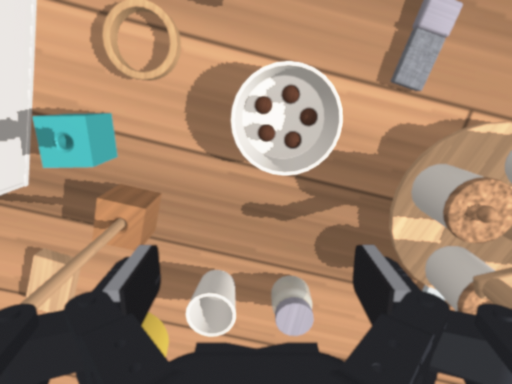

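The wrist view shows the bowl rim centred at (287,118), five pods ringed inside it, and the rod entering the brown holder at about (121,225).

```bash
python3 - <<'E'
from h import *
c=np.load("w1.npy",allow_pickle=True).item()
S=1.5625
print('rim',atz(ray("wrist",(287,118),c),60))
for p in((263,105),(291,94),(309,117),(292,139),(266,133)):print(atz(ray("wrist",p,c),18))
print('mouth',atz(ray("wrist",(121,225),c),70))
print('rim tri',tri([ray("wrist",(287,118),c),ray("scene",(524/S,359/S)),ray("side",(317/S,374/S))]))
print('mouth tri',tri([ray("wrist",(121,225),c),ray("scene",(541/S,278/S)),ray("side",(359/S,471/S))]))
s=robot.observe();print(s['tcp_pos'])
print(totool(np.array([454,279.7,285])-s['tcp_pos']))
E
```

```text
rim [632.1507972 108.8897834  60.       ]
[639.07164222 139.33863607  18.        ]
[660.70682396 107.77919695  18.        ]
[638.54079931  77.35790549  18.        ]
[605.7940161   91.29440878  18.        ]
[605.27036506 126.82635775  18.        ]
mouth [454.71732117 279.45887966  70.        ]
rim tri (array([627.43299305, 109.75289512,  52.32784044]), np.float64(4.704137604150767))
mouth tri (array([454.15143593, 280.84670634,  65.84241235]), np.float64(1.7192698887663427))
[578.44015708 125.68909239 327.49893221]
[ -85.28519964 -178.55705022   43.06606712]
```

```bash
python3 -m pendant '[[-0.044,-0.091,0.02,0,0.0854],[-0.070,-0.146,0.035,0,0.0854],[-0.082,-0.170,0.04,0,0.0854],[-0.087,-0.181,0.04,0,0.0854],[-0.088,-0.183,0.04,0,0.0854],[-0.088,-0.183,0.04,0,0.0854],[-0.088,-0.183,0.04,0,0.0854],[-0.088,-0.183,0.04,0,0.0854]]'
python3 - <<'E'
from h import *
s=robot.observe();print(s['tcp_pos'],s['joint_pos'])
c=robot.calibration("wrist");a=robot.camera("wrist")
cv2.imwrite("pics/w2.png",a[:,:,::-1])
cam=c;R=np.array(c["rvec"]);
for q in ([454,279.5,240],[454.3,280,70],[*s['tcp_pos'][:2],240]): print(cv2.projectPoints(np.array([q],float),R,np.array(c["tvec"],float),np.array(c["mtx"]),np.array(c["distortion"],float))[0].ravel())
E
```

```text
clock: 2.82
tcp_pos: [453.6, 277.3, 287.8]
orientation: [0.001, 0.994, 0.112, 0.0]
force: [0.9, -0.5, 0.4]
opening: 1.002
grasp_force: 0.0
[453.56347763 277.33675274 287.78303014] [-0.51387944  0.5165546  -0.19361795  1.79650823  0.13000114  0.84164751
 -2.11623241]
[252.81054197 224.48076067]
[253.98377874 164.82426878]
[256.31464113 225.94919753]
```

View pics/w2.png

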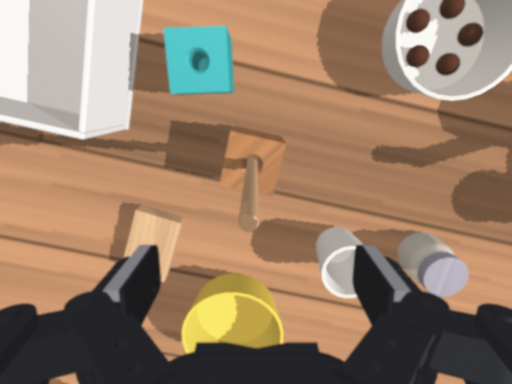

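Picture w2 shows the rod's top at (249,221) and its foot entering the holder at (252,161). The rod is between the fingers, about 2 mm from where I predicted. I'll go down and grip it.

```bash
python3 -m pendant '[[0.0015,-0.0015,0.02,0,0.0854],[0.0015,-0.0015,0.045,0,0.0854],[0.0015,-0.0015,0.07,0,0.0854],[0.0015,-0.0015,0.085,0,0.0854],[0.0015,-0.0015,0.09,0,0.0854],[0.0015,-0.0015,0.09,0,0.0854],[0.0015,-0.0015,0.09,0,0.02],[0.0015,-0.0015,0.09,0,0.0]]' 50
python3 -m pendant '[[0,0,0,0,0],[0,0,0,0,0],[0,0,0,0,0],[0,0,0,0,0],[0,0,0,0,0],[0,0,0,0,0],[0,0,0,0,0],[0,0,0,0,0]]'
python3 - <<'E'
from h import *
s=robot.observe();print(s['tcp_pos'],s['joint_pos'],s['force'],s['wrist_torque'])
E
```

```text
clock: 3.53
tcp_pos: [455.1, 280.7, 199.1]
orientation: [-0.0, 0.994, 0.112, 0.001]
force: [0.6, -0.1, -0.3]
opening: 0.745
grasp_force: 0.0
clock: 4.2
tcp_pos: [454.2, 281.2, 198.4]
orientation: [-0.0, 0.994, 0.113, 0.001]
force: [-0.6, 0.0, 5.9]
opening: 0.125
grasp_force: 48.8
[454.20621516 281.23780054 198.38506253] [-0.53750283  0.64185518 -0.16778752  1.8935583   0.17308023  0.61878335
 -2.15850675] [-5.54385233e-01  1.42913020e-05  5.93429956e+00] [ 0.1282301   0.11878402 -0.03213535]
```

```bash
python3 -m pendant '[[0,0,-0.01,0,0],[0,0,-0.025,0,0],[0,0,-0.045,0,0],[0,0,-0.065,0,0],[0,0,-0.08,0,0],[0,0,-0.088,0,0],[0,0,-0.09,0,0],[0,0,-0.09,0,0]]'
python3 -m pendant '[[0.008,0.012,0,0,0],[0.026,0.040,0,0,0],[0.050,0.078,0,0,0],[0.076,0.118,0,0,0],[0.100,0.156,0,0,0],[0.119,0.186,0,0,0],[0.130,0.203,0,0,0],[0.133,0.207,0,0,0]]'
python3 - <<'E'
from h import *
s=robot.observe();print(s['tcp_pos'],s['orientation'],s['force'],s['opening'])
c=robot.calibration("wrist");a=robot.camera("wrist");b=robot.camera("side")
cv2.imwrite("pics/w3.png",np.hstack([a,b])[:,:,::-1][:, :] if 0 else cv2.resize(np.hstack([a,b])[:,:,::-1],(800,300),interpolation=cv2.INTER_AREA))
R=np.array(c["rvec"])
for q in ([630,109,60],[*s['tcp_pos'][:2],100]): print(cv2.projectPoints(np.array([q],float),R,np.array(c["tvec"],float),np.array(c["mtx"]),np.array(c["distortion"],float))[0].ravel()*.78125)
E
```

```text
clock: 4.87
tcp_pos: [453.9, 280.6, 288.1]
orientation: [0.0, 0.994, 0.113, 0.0]
force: [0.4, -0.0, -0.6]
opening: 0.126
grasp_force: 48.7
clock: 5.53
tcp_pos: [632.9, 101.1, 285.7]
orientation: [0.003, 0.994, 0.108, -0.0]
force: [1.0, -0.9, -1.0]
opening: 0.127
grasp_force: 48.7
[632.8697725  101.14654377 285.7258564 ] [ 2.71450063e-03  9.94137467e-01  1.08088542e-01 -4.42000814e-04] [ 0.99367922 -0.93514341 -1.04835675] 0.12687290224610434
[193.74338063 129.1294753 ]
[199.67521694 134.67906439]
```

View pics/w3.png

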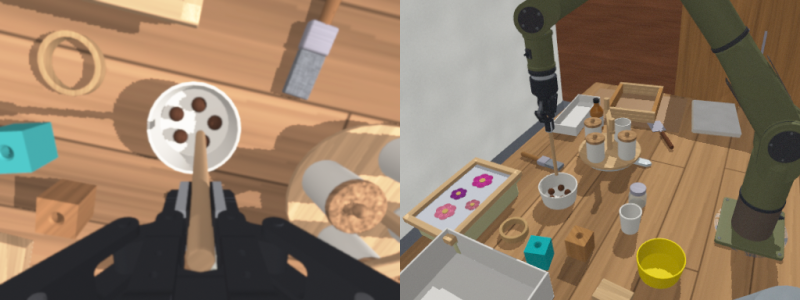

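The left half (wrist) shows the rod tip at (199,134) over the bowl, whose rim is centred at (194,127). The right half (side) shows the rod held straight. I'll lower it into the free middle.

```bash
python3 -m pendant '[[0,0,0,0,0],[0,0,0,0,0],[0,0,0.010,0,0],[0,0,0.030,0,0],[0,0,0.055,0,0],[0,0,0.075,0,0],[0,0,0.085,0,0],[0,0,0.088,0,0]]'
python3 -m pendant '[[0,0,0,0,0],[0,0,0,0,0],[0,0,0,0,0],[0,0,0,0,0],[0,0,0,0,0],[0,0,0,0,0],[0,0,0,0,0],[0,0,0,0,0]]'
python3 - <<'E'
from h import *
s=robot.observe();print(s['tcp_pos'],totool(np.array([630,109.,199])-s['tcp_pos']),s['force'])
E
```

```text
clock: 6.3
tcp_pos: [627.9, 109.4, 197.6]
orientation: [0.0, 0.994, 0.114, -0.002]
force: [-0.7, -0.4, 0.2]
opening: 0.127
grasp_force: 48.7
clock: 6.97
tcp_pos: [629.9, 108.8, 200.1]
orientation: [0.0, 0.994, 0.113, 0.0]
force: [0.4, 0.3, -0.4]
opening: 0.124
grasp_force: 48.7
[629.93286963 108.78464494 200.11270907] [ 0.11334857 -0.19493584  1.11272543] [ 0.41477471  0.33901204 -0.39340519]
```

```bash
python3 -m pendant '[[0.005,-0.002,0.0005,0,0],[0.010,-0.0043,0.0005,0,0],[0.016,-0.0068,0.0005,0,0],[0.022,-0.0094,0.0005,0,0],[0.027,-0.0115,0.0005,0,0],[0.0304,-0.0129,0.0005,0,0],[0.0319,-0.0085,0.0005,0,0],[0.033,0,0.0005,0,0]]'
python3 -m pendant '[[-0.0011,0.0085,0,0,0],[-0.0044,0.0165,0,0,0],[-0.0097,0.0233,0,0,0],[-0.0165,0.0286,0,0,0],[-0.0245,0.0319,0,0,0],[-0.033,0.033,0,0,0],[-0.0415,0.0319,0,0,0],[-0.0495,0.0286,0,0,0]]'
python3 -m pendant '[[-0.0068,-0.0053,0,0,0],[-0.0121,-0.0121,0,0,0],[-0.0154,-0.0201,0,0,0],[-0.0165,-0.0286,0,0,0],[-0.0154,-0.0371,0,0,0],[-0.0121,-0.0451,0,0,0],[-0.0068,-0.0519,0,0,0],[0,-0.0572,0,0,0]]'
python3 -m pendant '[[0.008,-0.0033,0,0,0],[0.0165,-0.0044,0,0,0],[0.025,-0.0033,0,0,0],[0.033,0,0,0,0],[0.0398,0.0053,0,0,0],[0.0451,0.0121,0,0,0],[0.0484,0.0201,0,0,0],[0.0495,0.0286,0,0,0]]'
python3 - <<'E'
from h import *
s=robot.observe();print(s['tcp_pos'],s['orientation'],s['force'],s['opening'])
a=robot.camera("wrist");b=robot.camera("side")
cv2.imwrite("pics/w4.png",cv2.resize(np.hstack([a,b])[:,:,::-1],(800,300),interpolation=cv2.INTER_AREA))
E
```

```text
clock: 7.63
tcp_pos: [662.0, 117.6, 199.3]
orientation: [-0.001, 0.993, 0.114, -0.0]
force: [-0.2, 0.5, 0.2]
opening: 0.126
grasp_force: 48.8
clock: 8.3
tcp_pos: [620.9, 76.9, 200.2]
orientation: [-0.001, 0.994, 0.112, 0.002]
force: [2.1, 1.9, -0.1]
opening: 0.126
grasp_force: 49.1
clock: 8.97
tcp_pos: [606.7, 132.9, 199.1]
orientation: [0.001, 0.994, 0.113, -0.001]
force: [-0.0, -4.6, 1.2]
opening: 0.126
grasp_force: 50.1
clock: 9.63
tcp_pos: [662.8, 115.4, 199.1]
orientation: [0.0, 0.994, 0.113, 0.0]
force: [-0.1, 0.2, 0.5]
opening: 0.127
grasp_force: 48.8
[662.83381853 115.44533681 199.08294634] [6.52061043e-05 9.93646791e-01 1.12543341e-01 2.15225321e-04] [-0.09758281  0.19394096  0.51644468] 0.12692544882976364
```

View pics/w4.png

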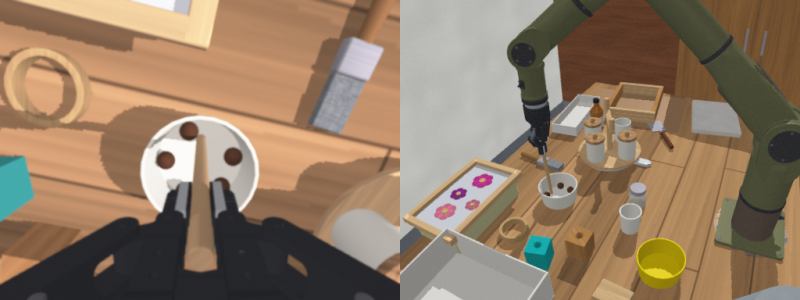

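Picture w4 shows the pods still inside the bowl and the rod tip still at (200,135) in the wrist view, so it hasn't slipped. I'll do two and a third more rounds.

```bash
for i in 1 2; do python3 -m pendant '[[-0.0011,0.0085,0,0,0],[-0.0044,0.0165,0,0,0],[-0.0097,0.0233,0,0,0],[-0.0165,0.0286,0,0,0],[-0.0245,0.0319,0,0,0],[-0.033,0.033,0,0,0],[-0.0415,0.0319,0,0,0],[-0.0495,0.0286,0,0,0]]'
python3 -m pendant '[[-0.0068,-0.0053,0,0,0],[-0.0121,-0.0121,0,0,0],[-0.0154,-0.0201,0,0,0],[-0.0165,-0.0286,0,0,0],[-0.0154,-0.0371,0,0,0],[-0.0121,-0.0451,0,0,0],[-0.0068,-0.0519,0,0,0],[0,-0.0572,0,0,0]]'
python3 -m pendant '[[0.008,-0.0033,0,0,0],[0.0165,-0.0044,0,0,0],[0.025,-0.0033,0,0,0],[0.033,0,0,0,0],[0.0398,0.0053,0,0,0],[0.0451,0.0121,0,0,0],[0.0484,0.0201,0,0,0],[0.0495,0.0286,0,0,0]]'; done | grep -E "tcp|force:"
python3 -m pendant '[[-0.0011,0.0085,0,0,0],[-0.0044,0.0165,0,0,0],[-0.0097,0.0233,0,0,0],[-0.0165,0.0286,0,0,0],[-0.0245,0.0319,0,0,0],[-0.033,0.033,0,0,0],[-0.0415,0.0319,0,0,0],[-0.0495,0.0286,0,0,0]]'
python3 -m pendant '[[0.002,-0.004,0,0,0],[0.006,-0.010,0,0,0],[0.010,-0.018,0,0,0],[0.014,-0.024,0,0,0],[0.0165,-0.0286,0,0,0],[0.0165,-0.0286,0,0,0],[0.0165,-0.0286,0,0,0],[0.0165,-0.0286,0,0,0]]'
python3 -m pendant '[[0,0,-0.005,0,0],[0,0,-0.018,0,0],[0,0,-0.038,0,0],[0,0,-0.058,0,0],[0,0,-0.076,0,0],[0,0,-0.086,0,0],[0,0,-0.09,0,0],[0,0,-0.09,0,0]]'
python3 - <<'E'
from h import *
s=robot.observe();print(s['tcp_pos'],s['orientation'],totool(np.array([454.2,281.2,0])-s['tcp_pos']))
c=robot.calibration("wrist");a=robot.camera("wrist");b=robot.camera("side")
cv2.imwrite("pics/w5.png",cv2.resize(np.hstack([a,b])[:,:,::-1],(800,300),interpolation=cv2.INTER_AREA))
R=np.array(c["rvec"]);z=s['tcp_pos'][2]-188.4
print(cv2.projectPoints(np.array([[*s['tcp_pos'][:2],z]],float),R,np.array(c["tvec"],float),np.array(c["mtx"]),np.array(c["distortion"],float))[0].ravel()*.78125)
E
```

```text
tcp_pos: [619.8, 78.4, 200.0]
force: [1.5, 1.4, 0.1]
grasp_force: 48.9
tcp_pos: [608.1, 133.9, 199.5]
force: [1.7, -1.2, 0.1]
grasp_force: 48.8
tcp_pos: [661.5, 116.3, 198.8]
force: [-1.1, -0.5, -0.6]
grasp_force: 48.8
tcp_pos: [620.8, 79.9, 200.6]
force: [-0.0, 3.4, 0.1]
grasp_force: 50.0
tcp_pos: [607.9, 132.0, 199.2]
force: [2.7, -3.1, 0.4]
grasp_force: 50.0
tcp_pos: [662.5, 116.5, 199.2]
force: [-3.1, 0.9, -0.6]
grasp_force: 48.9
clock: 14.4
tcp_pos: [621.9, 77.1, 200.7]
orientation: [-0.001, 0.994, 0.112, 0.003]
force: [2.1, 1.9, 0.6]
opening: 0.121
grasp_force: 49.0
clock: 15.07
tcp_pos: [629.8, 108.3, 199.2]
orientation: [0.0, 0.994, 0.113, -0.0]
force: [-1.2, 0.3, -0.8]
opening: 0.126
grasp_force: 48.8
clock: 15.73
tcp_pos: [630.2, 108.5, 290.3]
orientation: [0.0, 0.994, 0.112, 0.001]
force: [-0.9, 0.5, -0.3]
opening: 0.121
grasp_force: 48.8
[630.24932881 108.53397607 290.32862583] [5.30242691e-05 9.93660642e-01 1.12418038e-01 8.42509221e-04] [-133.50650483 -207.71866846  290.04586001]
[200.45422871 134.62125564]
```

View pics/w5.png

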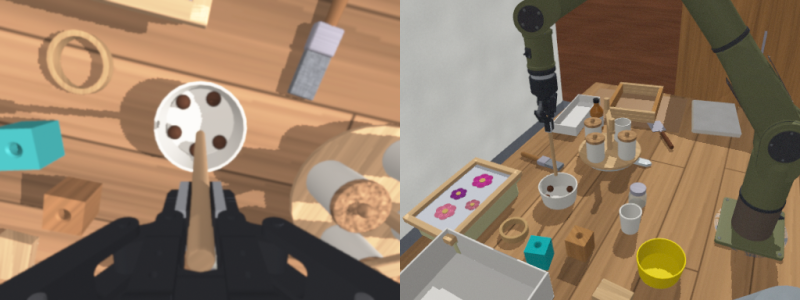

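All five pods are still in the bowl, and the rod tip is at (200,133) as predicted. I'll take the rod back to the holder.

```bash
python3 -m pendant '[[-0.012,-0.018,0,0,0],[-0.036,-0.056,0,0,0],[-0.065,-0.102,0,0,0],[-0.095,-0.148,0,0,0],[-0.118,-0.184,0,0,0],[-0.130,-0.202,0,0,0],[-0.133,-0.207,0,0,0],[-0.133,-0.207,0,0,0]]'
python3 -m pendant '[[0,0,0,0,0],[0,0,0,0,0],[0,0,0,0,0],[0,0,0,0,0],[0,0,0.005,0,0],[0,0,0.010,0,0],[0,0,0.015,0,0],[0,0,0.018,0,0]]'
python3 - <<'E'
from h import *
s=robot.observe();print(s['tcp_pos'],s['force'],totool(np.array([454.2,280.8,199])-s['tcp_pos']))
c=robot.calibration("wrist");a=robot.camera("wrist");b=robot.camera("side")
cv2.imwrite("pics/w6.png",cv2.resize(np.hstack([a[100:292,128:384],b[200:392,90:346]])[:,:,::-1],(800,300),interpolation=cv2.INTER_CUBIC))
E
```

```text
clock: 16.5
tcp_pos: [448.9, 285.2, 288.5]
orientation: [-0.001, 0.993, 0.117, -0.002]
force: [-0.4, -0.1, -0.1]
opening: 0.121
grasp_force: 48.8
clock: 17.17
tcp_pos: [453.7, 280.3, 270.4]
orientation: [0.0, 0.994, 0.112, -0.001]
force: [0.2, 0.3, 0.2]
opening: 0.127
grasp_force: 48.8
[453.68389696 280.28868631 270.40566167] [0.2227891  0.2793993  0.16307369] [ 0.70876181 -0.42738398 71.40456094]Traceback (most recent call last):
  File "<stdin>", line 4, in <module>
    return _nx.concatenate(arrs, 1, dtype=dtype, casting=casting)
           ~~~~~~~~~~~~~~~^^^^^^^^^^^^^^^^^^^^^^^^^^^^^^^^^^^^^^^
ValueError: all the input array dimensions except for the concatenation axis must match exactly, but along dimension 0, the array at index 0 has size 192 and the array at index 1 has size 184
```

```bash
python3 -m pendant '[[0.0005,-0.0003,0.006,0,0],[0.0005,-0.0003,0.012,0,0],[0.0005,-0.0003,0.018,0,0],[0.0005,-0.0003,0.024,0,0],[0.0005,-0.0003,0.030,0,0],[0.0005,-0.0003,0.034,0,0],[0.0005,-0.0003,0.036,0,0],[0.0005,-0.0003,0.036,0,0]]'
python3 - <<'E'
from h import *
c=robot.calibration("wrist");a=robot.camera("wrist");b=robot.camera("side")
cv2.imwrite("pics/w6.png",cv2.resize(np.hstack([a[100:292,128:384],b[180:372,90:346]])[:,:,::-1],(800,300),interpolation=cv2.INTER_CUBIC))
E
```

```text
clock: 17.93
tcp_pos: [454.1, 281.0, 234.9]
orientation: [0.0, 0.994, 0.113, -0.0]
force: [-0.8, -0.3, -0.0]
opening: 0.121
grasp_force: 48.8
```

View pics/w6.png

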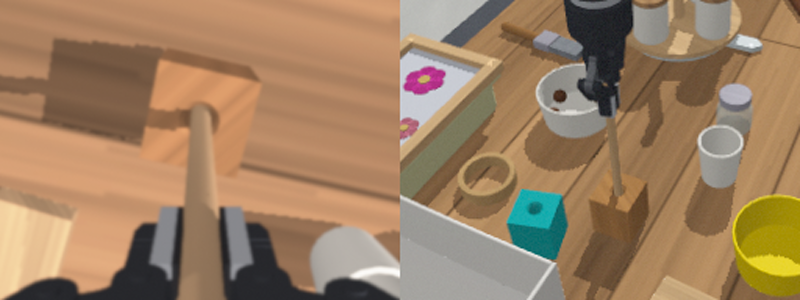

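The rod is entering the hole cleanly, at (203,112) in the left half. I'll lower it the rest of the way, let go and retreat upward.

```bash
python3 -m pendant '[[0,0,0.006,0,0],[0,0,0.012,0,0],[0,0,0.018,0,0],[0,0,0.024,0,0],[0,0,0.030,0,0],[0,0,0.034,0,0],[0,0,0.036,0,0],[0,0,0.036,0,0]]'
python3 -m pendant '[[0,0,0,0,0.015],[0,0,0,0,0.02],[0,0,0,0,0.03],[0,0,0,0,0.05],[0,0,0,0,0.07],[0,0,0,0,0.0854],[0,0,0,0,0.0854],[0,0,0,0,0.0854]]'
python3 -m pendant '[[0,0,-0.008,0,0.0854],[0,0,-0.025,0,0.0854],[0,0,-0.05,0,0.0854],[0,0,-0.075,0,0.0854],[0,0,-0.1,0,0.0854],[0,0,-0.12,0,0.0854],[0,0,-0.13,0,0.0854],[0,0,-0.13,0,0.0854]]'
python3 - <<'E'
from h import *
s=robot.observe();print(s['tcp_pos'],s['joint_pos'])
b=robot.camera("side");a=robot.camera("wrist")
cv2.imwrite("pics/w7.png",cv2.resize(np.hstack([a,b])[:,:,::-1],(800,300),interpolation=cv2.INTER_AREA))
E
```

```text
clock: 18.7
tcp_pos: [454.1, 281.0, 198.8]
orientation: [0.0, 0.994, 0.113, -0.0]
force: [-0.2, -0.4, -0.0]
opening: 0.122
grasp_force: 48.8
clock: 19.37
tcp_pos: [454.4, 281.2, 199.5]
orientation: [0.0, 0.994, 0.113, 0.0]
force: [0.0, -1.3, -0.1]
opening: 0.996
grasp_force: 0.0
clock: 20.03
tcp_pos: [455.5, 282.1, 332.6]
orientation: [-0.001, 0.994, 0.113, 0.003]
force: [0.5, -0.0, -0.8]
opening: 1.002
grasp_force: 0.0
[455.47609713 282.087357   332.56949631] [-0.51145871  0.46885116 -0.20198288  1.72482223  0.11200711  0.95305297
 -2.10180117]
```

View pics/w7.png

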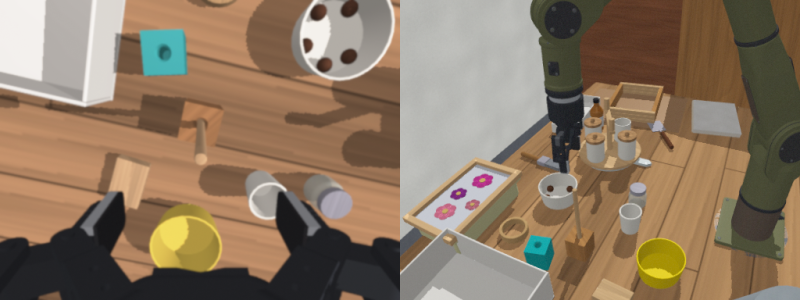

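Picture w7 shows the rod standing in the brown holder (200,157) and all the pods in the bowl. Next is knob A of the carousel, with the tool turned so that the fingers close tangentially.

```bash
python3 -m pendant '[[-0.002,0.028,0,-0.116,0.0854],[-0.004,0.065,0,-0.232,0.0854],[-0.007,0.104,0,-0.348,0.0854],[-0.009,0.143,0,-0.464,0.0854],[-0.012,0.182,0,-0.58,0.0854],[-0.014,0.221,0,-0.70,0.0854],[-0.016,0.260,0,-0.815,0.0854],[-0.018,0.300,0,-0.93,0.0854]]'
python3 -m pendant '[[-0.026,0.019,0,-0.116,0.0854],[-0.050,0.037,0.01,-0.232,0.0854],[-0.068,0.051,0.02,-0.348,0.0854],[-0.080,0.060,0.03,-0.464,0.0854],[-0.084,0.063,0.03,-0.58,0.0854],[-0.084,0.063,0.03,-0.70,0.0854],[-0.084,0.063,0.03,-0.82,0.0854],[-0.084,0.063,0.03,-0.938,0.0854]]'
python3 -m pendant '[[0,0,0,0,0.0854],[0,0,0,0,0.0854],[0,0,0,0,0.0854],[0,0,0,0,0.0854],[0,0,0,0,0.0854],[0,0,0,0,0.0854],[0,0,0,0,0.0854],[0,0,0,0,0.0854]]'
python3 - <<'E'
from h import *
s=robot.observe();print(s['tcp_pos'],s['joint_pos'],totool([1,0,0]),totool(np.array([527.4,-117.9,199])-s['tcp_pos']))
c=robot.calibration("wrist");a=robot.camera("wrist");cv2.imwrite("pics/w8.png",a[:,:,::-1]);np.save("w8.npy",dict(c),allow_pickle=True)
for q in ([527.4,-117.9,216],[608.2,-259.1,216],[394,-184.4,12],[567.8,-188.5,171]): print(cv2.projectPoints(np.array([q],float),np.array(c["rvec"]),np.array(c["tvec"],float),np.array(c["mtx"]),np.array(c["distortion"],float))[0].ravel())
E
```

```text
clock: 20.8
tcp_pos: [503.1, -17.1, 328.3]
orientation: [-0.001, 0.836, 0.549, -0.001]
force: [0.9, -0.0, -0.0]
opening: 1.0
grasp_force: 0.0
clock: 21.47
tcp_pos: [526.8, -117.7, 297.9]
orientation: [-0.001, 0.498, 0.867, -0.0]
force: [1.0, 0.9, -0.2]
opening: 1.0
grasp_force: 0.0
clock: 22.13
tcp_pos: [527.8, -117.5, 299.5]
orientation: [0.0, 0.5, 0.866, -0.0]
force: [-0.6, -1.1, 0.1]
opening: 1.0
grasp_force: 0.0
[ 527.78228035 -117.47539387  299.54457724] [ 0.54323246  0.57755367 -0.67482962  1.74068034  0.42536563  0.97408268
  0.22627885] [-4.99308543e-01  8.66424222e-01  2.16642137e-04] [ -0.14518189  -0.55002283 100.54459129]
[254.70795689 205.42473864]
[254.44758431 395.50216249]
[138.43429367 147.87163551]
[254.83534595 276.90679164]
```

View pics/w8.png

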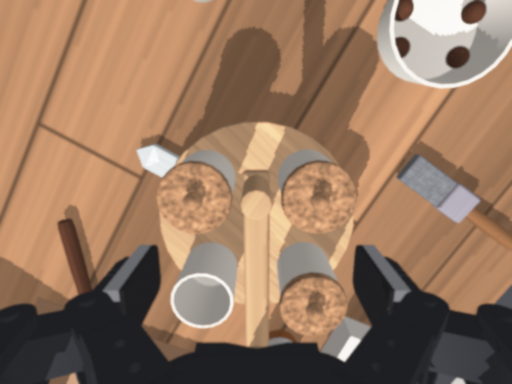

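The last picture shows knob A at (257,202), the pointer tip at (138,152), the open jar's mouth at (202,300), and the lids at (195,197), (319,197) and (313,304). I'll fit the axis and angles from these.

```bash
python3 - <<'E'
from h import *
c=np.load("w8.npy",allow_pickle=True).item();S=1.5625
A=lambda p,z:atz(ray("wrist",p,c),z)[:2]
k=A((257,202),216);j=A((202,300),119);l1=A((195,197),145);l2=A((319,197),145);l3=A((313,304),145);p=A((138,152),12)
print('knob',k,'jar',j,'lids',l1,l2,l3,'ptr',p)
ptri=tri([ray("wrist",(138,152),c),ray("side",(501/S,326/S))]);print(ptri)
print('knob tri',tri([ray("wrist",(257,202),c),ray("scene",(380/S,297/S)),ray("side",(423/S,237/S))]))
axs=(l1+l3)/2
ang=lambda v:np.degrees(np.arctan2(v[1],v[0]))
for ax in(axs,np.array([567.8,-188.5])):
  print(ax,[round(ang(q-ax),1) for q in(k,j,l1,l2,l3,p,ptri[0][:2])],[round(np.hypot(*(q-ax)),1) for q in(k,j,l1,l2,l3,p)])
E
```

```text
knob [ 527.52921722 -115.00451899] jar [ 547.35953106 -268.25026915] lids [ 488.24847078 -158.58119898] [ 585.19536871 -102.7653614 ] [ 640.56895108 -199.27967879] ptr [ 395.69165579 -189.51396416]
(array([ 395.19446048, -190.55113338,    7.66552522]), np.float64(0.5936793947326943))
knob tri (array([ 527.3825708 , -116.92629038,  213.75729013]), np.float64(1.3691113299952977))
[ 564.40871093 -178.93043889] [np.float64(120.0), np.float64(-100.8), np.float64(165.0), np.float64(74.7), np.float64(-15.0), np.float64(-176.4), np.float64(-176.1)] [np.float64(73.8), np.float64(90.9), np.float64(78.8), np.float64(79.0), np.float64(78.8), np.float64(169.0)]
[ 567.8 -188.5] [np.float64(118.7), np.float64(-104.4), np.float64(159.4), np.float64(78.5), np.float64(-8.4), np.float64(-179.7), np.float64(-179.3)] [np.float64(83.8), np.float64(82.3), np.float64(85.0), np.float64(87.5), np.float64(73.6), np.float64(172.1)]
```

```bash
python3 - <<'E'
from h import *
S=1.5625
def seg(f,x0,x1,y0,y1):
    im=cv2.imread(f)[y0:y1,x0:x1];h=cv2.cvtColor(im,cv2.COLOR_BGR2HSV)
    m=((h[...,1]<60)&(h[...,2]>130)).astype(np.uint8)
    n,l,st,ce=cv2.connectedComponentsWithStats(m);i=1+np.argmax(st[1:,4]);m=(l==i).astype(np.uint8)
    c=max(cv2.findContours(m,cv2.RETR_EXTERNAL,cv2.CHAIN_APPROX_NONE)[0],key=len)
    return st[i],cv2.approxPolyDP(c,2,True)[:,0]+[x0,y0]
c=np.load("w8.npy",allow_pickle=True).item()
s,q=seg("pics/w8.png",120,190,130,190);print(s,q.tolist())
for p in q:print(p,atz(ray("wrist",p.astype(float),c),12)[:2].round(1))
s,q=seg("pics/side0.png",460,520,305,345);print(s,q.tolist())
for p in q:print(p,atz(ray("side",p/S),12)[:2].round(1))
E
```

```text
[ 16  14  44  34 912] [[136, 150], [142, 166], [161, 177], [174, 166], [179, 157], [155, 144]]
[136 150] [ 392.4 -188.4]
[142 166] [ 407.6 -203.6]
[161 177] [ 435.1 -204.6]
[174 166] [ 443.3 -183. ]
[179 157] [ 443.7 -169.2]
[155 144] [ 410.1 -169.4]
[  9  10  34  17 347] [[469, 326], [486, 328], [486, 331], [502, 327], [497, 319], [478, 315]]
[469 326] [ 451.2 -160.9]
[486 328] [ 418.8 -167.4]
[486 331] [ 415.7 -158.4]
[502 327] [ 391.3 -182.1]
[497 319] [ 408.3 -203.1]
[478 315] [ 447.1 -201.5]
```

```bash
python3 -m pendant '[[0.001,0.0013,0.02,0,0.0854],[0.001,0.0013,0.045,0,0.0854],[0.001,0.0013,0.07,0,0.0854],[0.001,0.0013,0.09,0,0.0854],[0.001,0.0013,0.099,0,0.0854],[0.001,0.0013,0.102,0,0.0854],[0.001,0.0013,0.102,0,0.06],[0.001,0.0013,0.102,0,0.04]]' 60
python3 -m pendant '[[0,0,0,0,0.02],[0,0,0,0,0.01],[0,0,0,0,0],[0,0,0,0,0],[0,0,0,0,0],[0,0,0,0,0],[0,0,0,0,0],[0,0,0,0,0]]'
python3 - <<'E'
from h import *
s=robot.observe();print(s['tcp_pos'],s['force'],s['wrist_torque'],s['opening'],s['joint_pos'])
p=s['tcp_pos'];ax=np.array([569,-187.3]);d=p[:2]-ax;r=np.hypot(*d);a=np.arctan2(d[1],d[0]);print(r,np.degrees(a))
for t in np.linspace(0,1,17)[1:]:
  th=a+t*(np.radians(45.2)-a);v=ax+r*np.array([np.cos(th),np.sin(th)])-p[:2];print(totool([*v,0])[:2].round(1),round(a-th,3))
E
```

```text
clock: 22.85
tcp_pos: [529.2, -115.9, 198.4]
orientation: [0.001, 0.5, 0.866, 0.0]
force: [-0.5, -1.2, 0.9]
opening: 0.746
grasp_force: 0.0
clock: 23.52
tcp_pos: [528.5, -116.2, 198.3]
orientation: [0.001, 0.501, 0.866, -0.0]
force: [-1.5, 0.7, 5.8]
opening: 0.241
grasp_force: 58.4
[ 528.51577446 -116.20514544  198.30886363] [-1.53266328  0.7262872   5.79330708] [-0.06341159  0.37388641 -0.19158354] 0.24140189479690138 [ 0.48103245  0.70173963 -0.58694422  1.86018044  0.55488875  0.74748571
  0.10696431]
81.81351271455505 119.65889962950142
[-0.3  6.6] 0.081
[-1.1 13.2] 0.162
[-2.5 19.7] 0.244
[-4.4 26.1] 0.325
[-6.8 32.3] 0.406
[-9.7 38.3] 0.487
[-13.1  44. ] 0.569
[-16.9  49.4] 0.65
[-21.2  54.5] 0.731
[-25.8  59.3] 0.812
[-30.8  63.6] 0.893
[-36.2  67.5] 0.975
[-41.9  71. ] 1.056
[-47.8  74. ] 1.137
[-53.9  76.5] 1.218
[-60.3  78.5] 1.3
```

```bash
python3 -m pendant '[[-0.0003,0.0066,0,0.081,0],[-0.0011,0.0132,0,0.162,0],[-0.0025,0.0197,0,0.244,0],[-0.0044,0.0261,0,0.325,0],[-0.0068,0.0323,0,0.406,0],[-0.0097,0.0383,0,0.487,0],[-0.0131,0.0440,0,0.569,0],[-0.0169,0.0494,0,0.65,0]]'
python3 -m pendant '[[-0.0003,0.0066,0,0.081,0],[-0.0011,0.0132,0,0.162,0],[-0.0025,0.0197,0,0.244,0],[-0.0044,0.0261,0,0.325,0],[-0.0068,0.0323,0,0.406,0],[-0.0097,0.0383,0,0.487,0],[-0.0131,0.0440,0,0.569,0],[-0.0169,0.0494,0,0.65,0]]'
python3 -m pendant '[[0,0,0,0,0],[0,0,0,0,0],[0,0,0,0,0],[0,0,0,0,0],[0,0,0,0,0],[0,0,0,0,0],[0,0,0,0,0],[0,0,0,0,0]]'
python3 - <<'E'
from h import *
s=robot.observe();print(s['force'],s['wrist_torque'],s['opening'],s['joint_pos'])
p=s['tcp_pos'];ax=np.array([569,-187.3]);d=p[:2]-ax;print(p,np.hypot(*d),np.degrees(np.arctan2(d[1],d[0])),totool([1,0,0]))
a=robot.camera("scene");b=robot.camera("side");cv2.imwrite("pics/scF.png",a[:,:,::-1]);cv2.imwrite("pics/siF.png",b[:,:,::-1])
# jar mouth check: predicted rim outline vs dark-interior edge
for n,im in(("scene",a),("side",b)):
  c=robot.calibration(n);v=lambda P:cv2.projectPoints(np.array(P,float),np.array(c["rvec"]),np.array(c["tvec"],float),np.array(c["mtx"]),np.array(c["distortion"],float))[0].reshape(-1,2)
  g=cv2.GaussianBlur(cv2.cvtColor(im,cv2.COLOR_RGB2GRAY),(3,3),0).astype(float);G=np.hypot(cv2.Sobel(g,-1,1,0),cv2.Sobel(g,-1,0,1))
  t=np.linspace(0,2*np.pi,120);best=[]
  for dth in np.arange(-12,12.1,1):
    th=np.radians(180+dth);ctr=ax+84*np.array([np.cos(th),np.sin(th)]);sc=0
    q=v(np.c_[ctr[0]+34*np.cos(t),ctr[1]+34*np.sin(t),0*t+119]);best.append(cv2.remap(G.astype(np.float32),q[:,:1].astype(np.float32),q[:,1:].astype(np.float32),1).mean())
  print(n,np.round(best).astype(int).tolist())
E
```

```text
clock: 24.18
tcp_pos: [580.1, -106.6, 198.3]
orientation: [0.001, 0.752, 0.659, -0.0]
force: [-1.7, -2.2, 4.7]
opening: 0.244
grasp_force: 58.8
clock: 24.85
tcp_pos: [626.8, -130.1, 198.4]
orientation: [0.001, 0.923, 0.385, 0.0]
force: [-1.6, -1.8, 4.8]
opening: 0.242
grasp_force: 58.8
clock: 25.52
tcp_pos: [626.7, -129.9, 198.4]
orientation: [0.001, 0.922, 0.387, 0.0]
force: [-0.3, -1.7, 5.0]
opening: 0.241
grasp_force: 59.4
[-0.33052275 -1.74795219  4.98346817] [-0.38692043  0.22028676  0.06341072] 0.2414267121657192 [ 0.25121554  0.76874238 -0.22125497  1.56696254  0.21049702  0.82782625
 -0.82768425]
[ 626.67307003 -129.90655186  198.35612419] 81.36455552716323 44.86076642965066 [0.69992609 0.71421396 0.00137284]
scene [40, 41, 41, 43, 45, 48, 52, 58, 66, 76, 87, 97, 104, 106, 104, 99, 92, 84, 75, 68, 63, 59, 56, 54, 52]
side [29, 32, 34, 38, 41, 42, 43, 44, 47, 50, 53, 57, 61, 65, 69, 70, 70, 68, 65, 63, 60, 58, 55, 53, 52]
```

```bash
python3 - <<'E'
from h import *
ax=np.array([569,-187.3]);t=np.linspace(0,2*np.pi,120);T={}
for n,f in(("scene","scF"),("side","siF")):
  im=cv2.imread(f"pics/{f}.png");c=robot.calibration(n)
  g=cv2.GaussianBlur(cv2.cvtColor(im,cv2.COLOR_BGR2GRAY),(3,3),0).astype(float);G=np.hypot(cv2.Sobel(g,-1,1,0),cv2.Sobel(g,-1,0,1)).astype(np.float32)
  for dx in range(-8,9):
    for dy in range(-12,13):
      x,y=ax[0]-84+dx,ax[1]+dy
      q=cv2.projectPoints(np.c_[x+34*np.cos(t),y+34*np.sin(t),0*t+119],np.array(c["rvec"]),np.array(c["tvec"],float),np.array(c["mtx"]),np.array(c["distortion"],float))[0].reshape(-1,2).astype(np.float32)
      T[n,dx,dy]=cv2.remap(G,q[:,:1],q[:,1:],1).mean()
  K=sorted([k for k in T if k[0]==n],key=T.get)[::-1][:5];print([(k[1:],round(float(T[k]))) for k in K])
J={k[1:]:T["scene",*k[1:]]+T["side",*k[1:]] for k in T}
print(sorted(J,key=J.get)[::-1][:4])
E
```

```text
[((-3, -3), 112), ((-4, -3), 112), ((-2, -2), 111), ((-3, -2), 111), ((-2, -3), 111)]
[((-4, 1), 79), ((-4, 0), 79), ((-5, 1), 78), ((-5, 2), 78), ((-4, 2), 78)]
[(-3, -3), (-3, -2), (-2, -3), (-4, -2)]
```

The camera fits put the open jar within about 1° of the pointer. The arm is still and the grip is holding at 59 N, so I'm handing the job in.

```bash
python3 -c "
from bench import robot
print(robot.job_done())"
```

```text
the job is handed in; nothing more can be done
None
```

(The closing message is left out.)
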